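Tare the bowl on the two-pan balance with its dial

TASK

The boutique's two-pan balance is locked for carrying by the white clip over its pointer, and the ceramic bowl on its left pan is to be tared: lift the clip off and put it in the wooden accessories tray. Then, with the tare dial alone, bring the freed, swinging pointer to the centre mark (within 7 mm), calm it and keep it there for at least 8 s, and let go of the dial and draw back with the pointer still standing at the mark. Do not touch the beam, pans, bowl or brass weight, never let the pointer swing out to the end pegs of its scale, and leave the other things on the console alone.

Things in the scene. Friction and masses are not known exactly. Their poses are not given: they have to be found in the camera images.
- balance: Two-pan balance, fixed. Origin: centre of its underside, under the knife edge; z up, front (-x, with the dial) to the robot, y to its left pan. White base 160 (x) by 130 (y), 34 mm high; dial housing in front of it 115 by 100, 50 mm high, reaching to x = -200. Round pans, radius 69 mm, hang 140 mm to either side, floor 70 mm up when level, and rise and sink up to 65 mm.
- beam: Beam with pointer and pans. Origin on its knife edge, 155 mm above the balance's origin; x along the edge, y to the left pan, z along the pointer. Level at 0; positive about x: left pan up, pointer leaning right. Inertia with loads 0.0184 kg m2; bob and hairspring return it with 0.056 N m/rad nominal (+-15 percent): period about 3.6 s; left alone the swing takes half a minute or more to halve.
- pointer_tip (a point): On the pointer (7 mm in y, 8 mm in x at this end), 120 mm from the knife edge, 3 mm below its upper end. The reading is this point's y in the frame of balance: 0 at the centre mark, positive to the left; 120 mm times the sine of the lean. At the end pegs of the scale it is 55 mm to a side.
- centre_mark (a point): Where pointer_tip stands when the pointer is at the centre mark: balance x = 0, y = 0, 275 mm above its origin. The mark is the long black stroke with a small brass diamond in the middle of the upright scale arc, just on the dial's side of the pointer.
- lock_post (a point): Centre of the top of the fixed steel lock post, 24 (x) by 10 mm (y), just on the dial's side of the pointer and 16 mm to the right of the centre, 282 mm above the balance's origin. The clip ties the pointer to it, so the locked pointer leans 0.14 rad to the right, left pan up.
- dial (a joint): Tare dial, rad, growing clockwise seen from above; -1.4 to 1.8, starts at 0, stays where left (0.02 N m friction). Geared 0.8 to 1 it winds a hairspring of 0.018 N m/rad on the beam, so each rad clockwise pulls the pointer to the right with 0.0144 N m and shifts its rest point some 0.26 rad (30 mm); the beam swings about it. Balance comes at 0.25 to 0.5.
- dial_grip (a point): On the upright axis of the dial's round black fluted grip: radius 22 mm, 33 mm high, this point 10 mm below its top, 79 mm above and 150 mm in front (-x) of the balance's origin. A skirt of radius 34 mm ends 23 mm below this point. Take it from above in any yaw, and turn about this axis.
- clip: White plastic transit clip, loose, 50 g, origin: centre of its underside. Upside-down U: two legs 44 (x) by 8 mm, 24 mm high, slot 13 mm wide along x; bridge 10 mm; on it a grip block 24 by 24 mm, from 34 to 70 mm above the origin. Sits over lock post and pointer, bridge on the post's top, in line with the balance. Lift it straight up 40 mm or more; the freed pointer swings left and back.
- bowl: Blush ceramic bowl, radius 55 mm, 50 mm high, about 304 g, loose on the left pan; origin: centre of its underside. Not to be touched. It is 2.8 to 5.0 g too heavy for the weight: with the dial at 0 the pointer would rest 0.06 to 0.15 rad left, and when freed it swings from 0.14 rad right to some 0.26 to 0.44 rad left and back.
- weight: Brass weight with a small knob, radius 25 mm, 43 mm high, 300 g, loose on the right pan; origin: centre of its underside. Not to be touched.
- tray: Open wooden accessories tray, fixed, 120 mm (x) by 150 mm (y), 30 mm high, walls 6 mm and floor 6 mm thick; empty, open above. Origin at the centre of its underside.
- weight_block: Wooden block with four small brass weights, fixed, 90 by 170 mm, 66 mm high over all; it stands on the other side of the balance from the tray (sides differ). Leave it alone.
- case_low: Lower of two stacked hard sunglasses cases, 65 by 160 mm, 30 mm high, loose. Leave alone.
- case_top: Upper sunglasses case, the same size, loose. Leave alone.
- keys: Steel keyring with three keys lying flat, about 100 mm long and 7 mm high, loose; origin at the ring's centre. Leave alone.
- dome: Glass dome with a glass knob on a round wooden foot, radius 62 mm, 137 mm high, loose. Leave alone.
There are look-alikes about, which are no part of the job. What is shaped like the tray but red is not meant.

How it is judged:
On the way:
1. with the clip in the tray, the pointer is kept within 7 mm of the centre mark for 8 s (z of clip in the frame of tray below 0.05 m and x of clip in the frame of tray between -0.06 and 0.06 m and y of clip in the frame of tray between -0.075 and 0.075 m and y of pointer_tip in the frame of balance between -0.007 and 0.007 m), for 8 s.
At the end, for the whole second after the job is handed in: The clip lies released in the tray, the bowl and the brass weight are still on their pans, and the pointer stays within 7 mm of the centre mark, the beam turning slower than 0.08 rad/s, with the dial let go (all of step 1 and linear speed of clip below 0.03 m/s and angular speed of beam below 0.08 rad/s and z of each of bowl, weight in the frame of balance above 0.03 m); the robot touches nothing.
It fails at once if the pointer swings out to the end pegs (more than 55 mm to a side) (y of pointer_tip in the frame of balance below -0.055 m or y of pointer_tip in the frame of balance above 0.055 m).
It fails at once if the robot touches the beam, pointer or pans (contact force between any of the fingers, the arm and beam above 0.3 N).
It fails at once if the robot touches the bowl or the brass weight (contact force between any of the fingers, the arm and bowl above 0.3 N or contact force between any of the fingers, the arm and weight above 0.3 N).
It fails at once if another thing on the console is pushed away (distance of any of case_low, case_top, keys, dome from where it was at the start of the episode above 0.03 m).
It also fails if it takes over 64 s, if anything falls off the work surface, if the arm or the gripper's body presses on something with over 40 N, if the wrist force passes 120 N, or if a joint passes its speed limit or range.

ROBOT

A 6-joint arm with a two-finger parallel gripper is mounted at the origin on the work surface. World frame = base frame: x ahead of the robot, y to its left, z up, the work surface at z = 0. Lengths are in m, angles in rad, forces in N, time in s.
With the tool pointing down it reaches from about 0.35 to 0.775 m from the base axis. Payload 7.3 kg.
Tool frame: the origin (TCP) lies at the very end of the fingers, on their centre line; the grasp point (between the pads) lies grip_point_offset behind it (grip_point_offset is the distance from the TCP to the grasp point, in m); z points along the fingers, y is the direction in which the jaws open and shut (so a half turn about z gives the same grasp; the last joint's range is limited). The gripper opens to 92 mm and grips with 3 to 60 N. Pads are 19 mm wide; open, the fingers measure 130 mm over their backs; the gripper's body (75 mm by 190 mm) begins 47 mm behind the grasp point.
Start: joints at [1.087, 0.342, 1.524, -0, 1.275, -0.146], TCP at [0.174, 0.495, 0.227] pointing down, gripper open.
Joint ranges: [-2.53, 2.53], [-0.77, 2.02], [0.04, 2.7], [-1, 4.14], [0.28, 2.66], [-3.11, 3.11]. Speed limits (rad/s): [2.57, 2.57, 3.14, 3.14, 3.14, 3.14].

INTERFACE

Orientations are given as [roll, pitch, yaw] about the fixed x, y, z axes, in that order (R = Rz(yaw) Ry(pitch) Rx(roll)).
In Python, from cell import * gives the robot as it stands.
- The arm moves only by the shell command python3 -m inch 'ROWS' [OPENING] [FORCE]. ROWS is JSON, a list that holds one entry, the list of rows, each a list of 4 numbers: the shift along the tool's x, y, z in mm, then the turn about the tool's z in rad. In form: [[[x, y, z, roll], ...]]. A call has 1 to 10 rows; each row shifts and turns the commanded pose from where the row before left it, along the tool's axes as they then stand; what a row does not reach is not made up. A row lasts 1/8 s, in which the tool goes at most 62.5 mm and 10.7 degrees, less where a joint would pass 70% of its speed; a pose out of reach is approached as far as the arm can. A call with a gripper value outside its range is refused whole. OPENING is the closure, from -1 (fully open) to 1 (shut), set as the call begins (- or left out, the last holds). The fingers move at their own pace and stop on an object; FORCE is the grip in N (left out, the last holds). Time passes only in rows, so rows that do not move let the fingers close. It gives the time, the measured TCP pose, the force and the opening at its end, in the units of the state.
- observe(): the state, without advancing time (a new reading comes with each control period).
- read_camera(name): name is "scene" or "top" or "wrist"; returns a dict with "img" (420x560x3 uint8, blue, green, red), "fx", "fy", "cx", "cy" (pixels), "eye" and "rotation" of the camera in the world; the wrist camera has in their place "T_tool_cam" (4x4, takes a point from camera to tool coordinates, whose origin is the TCP and whose axes are the flange's). Camera axes: x right, y down, z forward; pixel columns grow to the right and rows downward; lengths in m; the calibration is good to about 2 mm. A picture is of the moment at which its call begins: read the wrist's pose just before it. There is no depth.
- hand_in(): hands the job in, once; it reports no verdict.
Trained networks look in the newest picture that a camera, given by its name, has taken for a name from the list of things; names that differ only in an ending like _2 or _b are one class to them, and where a whole thing is asked for, a point or a joint stands for the part that bears it (a point fixed in the world has none). Each returns a list of dicts, best first, with "conf" (0 to 1); they miss things now and then, are a little off and sometimes report something else, mostly with a low value. They report only what shows in the picture. A call takes as long as a camera call. They do not tell look-alikes from the thing itself.
- boxes_of(camera, label): "at" ([row, column] in pixels, amid what is visible of it).
- place_of(camera, label): "at" ([row, column] in pixels: a listed point, or the origin of a listed thing).
The state is a dict: "time": time; "qpos": joint angles; "qvel": joint speeds; "joint_efforts": joint torques, N m; "tool_pos": TCP position; "tool_rot": TCP orientation; "contact_force": force on the tool from outside, world axes, zero at the start; "torque": the same for the moment, N m; "opening": finger opening in m.
Only numpy, scipy, OpenCV 4.12 (cv2) and the standard library are available. Lean on these libraries where they do the work, as an engineer would, in place of code of your own. Each camera call takes 0.05 s, during which the arm holds its last target. There are 200 camera calls.

## Working session

There is one attempt and no reset: what is moved stays moved. The work goes in short steps, Python scripts to look and compute and a shell command to move; the robot and the scene stay as the last step left them, time stands still between calls to the robot, and variables do not carry over. Pictures are saved under pics/ and viewed, about 8 in all and at most 12, crops included, and the job is handed in when it is done.

```bash
ls; mkdir -p pics
cat > h.py <<'E'
from cell import *
import numpy as np, cv2
def ray(c,at):
    d=np.array([(at[1]-c["cx"])/c["fx"],(at[0]-c["cy"])/c["fy"],1.0])
    return np.array(c["eye"]),np.array(c["rotation"])@d
def atz(c,at,z):
    e,d=ray(c,at); return e+d*(z-e[2])/d[2]
def tri(rs):
    A=0;b=0
    for e,d in rs:
        d=d/np.linalg.norm(d);P=np.eye(3)-np.outer(d,d);A=A+P;b=b+P@e
    return np.linalg.solve(A,b)
E
python3 - <<'E'
from h import *
o=observe();print(o)
try: print(grip_point_offset)
except Exception as e: print(e)
C={}
for n in ["scene","top"]:
    c=read_camera(n);C[n]=c;cv2.imwrite(f"pics/{n}0.png",c["img"]);print(n,c["eye"],c["fx"],np.round(c["rotation"],3).tolist())
    for l in ["balance","pointer_tip","centre_mark","lock_post","dial_grip","clip","tray","bowl","weight","weight_block","dome","keys","case_top"]:
        r=place_of(n,l);print(l,[(np.round(q["at"],1).tolist(),round(q["conf"],2)) for q in r[:3]])
        c[l]=r
for l in ["balance","dial_grip","clip","tray","lock_post","centre_mark","pointer_tip","bowl","weight","dome","weight_block"]:
    try: print(l,np.round(tri([ray(C[n],C[n][l][0]["at"]) for n in C]),4))
    except Exception as e: print(l,e)
print(observe()["time"])
E
```

```text
pics
{'time': 0.0, 'qpos': array([ 1.08701661e+00,  3.42720903e-01,  1.52501927e+00,  1.78101373e-05,
        1.27540744e+00, -1.45999318e-01]), 'qvel': array([ 8.13386315e-05, -4.22886263e-04,  5.77214493e-04,  8.15234002e-04,
       -8.54734404e-04,  1.50629628e-03]), 'joint_efforts': array([ 8.03439689e-04, -4.31249177e+01, -2.44221961e+01,  7.18295923e-02,
        5.57357760e-02, -1.44264586e-04]), 'tool_pos': array([0.17376216, 0.4949755 , 0.22604513]), 'tool_rot': array([-3.14005671e+00, -2.43067392e-04,  2.80380687e+00]), 'contact_force': array([0.66772513, 0.84064391, 0.30038907]), 'torque': array([-0.00681728, -0.01258109,  0.03278302]), 'opening': 0.09147330997901727}
0.0188
scene [1.14686358 0.25617086 0.72341125] 403.70840453310853 [-2.226, -0.0, 1.918]
balance [([258.2, 236.5], 0.72), ([309.2, 243.9], 0.68), ([208.8, 228.5], 0.5)]
pointer_tip [([209.8, 224.1], 0.81), ([212.7, 235.8], 0.62)]
centre_mark [([213.2, 232.9], 0.73)]
lock_post [([199.7, 230.1], 0.81)]
dial_grip [([267.1, 121.0], 0.7), ([244.3, 267.5], 0.56)]
clip [([221.7, 173.8], 0.66), ([208.0, 227.2], 0.61)]
[... 541 characters left out ...]
56.1], 0.29)]
lock_post [([127.9, 282.5], 0.9)]
dial_grip [([194.6, 277.4], 0.55)]
clip [([128.3, 285.5], 0.62)]
tray [([214.6, 381.2], 0.89), ([284.0, 378.9], 0.86)]
bowl [([141.8, 234.4], 0.79), ([149.1, 325.8], 0.35)]
weight [([152.5, 327.2], 0.61)]
weight_block [([230.6, 167.7], 0.57)]
dome [([157.4, 388.1], 0.86)]
keys [([215.8, 221.6], 0.81)]
case_top [([159.4, 158.0], 0.89)]
balance [0.665 0.13  1.067]
dial_grip [0.665 0.13  1.067]
clip [0.665 0.13  1.067]
tray [0.665 0.13  1.067]
lock_post [0.665 0.13  1.067]
centre_mark [0.665 0.13  1.067]
pointer_tip [0.665 0.13  1.067]
bowl [0.665 0.13  1.067]
weight [0.665 0.13  1.067]
dome [0.665 0.13  1.067]
weight_block [0.665 0.13  1.067]
1.4
```

```bash
cat > h.py <<'E'
from cell import *
import numpy as np, cv2
from scipy.spatial.transform import Rotation as Ro
def ray(c,at):
    d=np.array([(at[1]-c["cx"])/c["fx"],(at[0]-c["cy"])/c["fy"],1.0])
    return np.array(c["eye"]),Ro.from_euler("xyz",c["rotation"]).as_matrix()@d
def atz(c,at,z):
    e,d=ray(c,at); return e+d*(z-e[2])/d[2]
def proj(c,p):
    q=Ro.from_euler("xyz",c["rotation"]).as_matrix().T@(np.array(p)-c["eye"])
    return [c["cy"]+c["fy"]*q[1]/q[2],c["cx"]+c["fx"]*q[0]/q[2]]
def tri(rs):
    A=0;b=0
    for e,d in rs:
        d=d/np.linalg.norm(d);P=np.eye(3)-np.outer(d,d);A=A+P;b=b+P@e
    return np.linalg.solve(A,b)
E
python3 - <<'E'
from h import *
C={n:read_camera(n) for n in ["scene","top"]}
S,T=C["scene"],C["top"]
d={"balance":([258.2,236.5],[153.7,278.4],0),"pointer_tip":([209.8,224.1],[124,284.7],.275),"centre":([213.2,232.9],[120,281.6],.275),"lock":([199.7,230.1],[127.9,282.5],.282),
"dial":([244.3,267.5],[194.6,277.4],.079),"clip":([208,227.2],[128.3,285.5],.258),"tray":([222.5,173.5],[214.6,381.2],0),"tray2":([185.7,213],[284,378.9],0),"bowl":([305,297.6],[141.8,234.4],.08),"weight":([270.7,184.6],[152.5,327.2],.06),"dome":([264.2,121.6],[157.4,388.1],0),"wb":([279.6,412.6],[230.6,167.7],0),"keys":([272.7,341.6],[215.8,221.6],0)}
for k,(a,b,z) in d.items(): print(k,np.round(tri([ray(S,a),ray(T,b)]),3),"z-plane",np.round(atz(S,a,z)[:2],3),np.round(atz(T,b,z)[:2],3))
w=np.hstack([S["img"][100:420,60:480],T["img"][60:380,100:480]])
cv2.imwrite("pics/a.png",w);print(w.shape)
E
```

```text
balance [ 0.6   -0.029  0.122] z-plane [ 0.492 -0.1  ] [ 0.635 -0.021]
pointer_tip [ 0.63  -0.038  0.27 ] z-plane [ 0.635 -0.038] [ 0.627 -0.036]
centre [ 0.637 -0.024  0.273] z-plane [ 0.639 -0.019] [ 0.638 -0.028]
lock [ 0.614 -0.032  0.284] z-plane [ 0.612 -0.037] [ 0.613 -0.029]
dial [ 0.487 -0.014  0.07 ] z-plane [ 0.497 -0.012] [ 0.484 -0.012]
clip [ 0.619 -0.039  0.267] z-plane [ 0.609 -0.046] [ 0.621 -0.038]
tray [ 0.426 -0.328  0.003] z-plane [ 0.423 -0.327] [ 0.428 -0.331]
tray2 [ 0.218 -0.308 -0.002] z-plane [ 0.22  -0.308] [ 0.217 -0.307]
bowl [0.649 0.111 0.086] z-plane [0.644 0.11 ] [0.651 0.111]
weight [ 0.616 -0.169  0.052] z-plane [ 0.623 -0.163] [ 0.614 -0.169]
dome [ 0.609 -0.365 -0.001] z-plane [ 0.609 -0.36 ] [ 0.61  -0.368]
wb [ 0.403  0.329 -0.012] z-plane [0.415 0.328] [0.401 0.327]
keys [ 0.443  0.162 -0.008] z-plane [0.451 0.163] [0.441 0.161]
(320, 800, 3)
```

View pics/a.png

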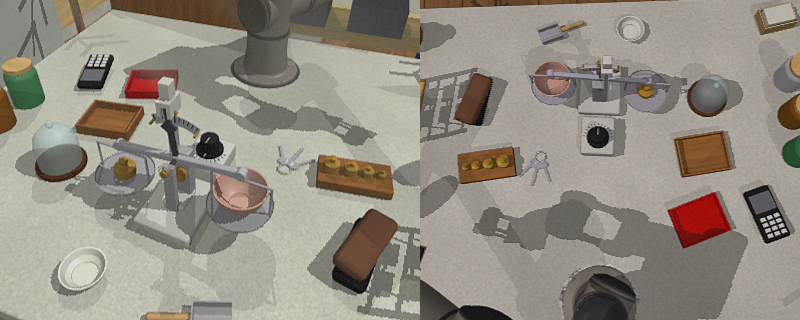

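```bash
python3 -m inch '[[[-40,-25,-20,0],[-47,-30,-20,0],[-47,-30,-20,0],[-47,-30,-20,0],[-47,-30,-20,0],[-47,-30,-20,0],[-47,-30,-20,0],[-47,-30,-20,0],[-47,-30,-20,0],[-47,-30,-20,-0.06]]]' -1 20
```

```text
time: 2.75
tool_pos: [0.5139, 0.0619, 0.4275]
tool_rot: [3.141, 0.001, 2.865]
contact_force: [1.4, 0.5, 0.3]
opening: 0.0921
```

```bash
python3 -m inch '[[[-47,-30,-4,-0.09],[-40,-30,0,-0.09],[0,0,0,0]]]'
cat >> h.py <<'E'
def wrist():
    o=observe();c=dict(read_camera("wrist"));M=Ro.from_euler("xyz",o["tool_rot"]).as_matrix()
    X=np.array(c["T_tool_cam"]);W=M@X[:3,:3]
    c["eye"]=o["tool_pos"]+M@X[:3,3];c["rotation"]=Ro.from_matrix(W).as_euler("xyz");return o,c
E
python3 - <<'E'
from h import *
o,c=wrist();print(o["time"],o["tool_pos"],o["tool_rot"],o["qpos"],c["eye"])
for l,z in [("clip",.258),("lock_post",.282),("dial_grip",.079),("balance",0),("centre_mark",.275),("pointer_tip",.275)]:
    print(l,[(np.round(q["at"],1).tolist(),round(q["conf"],2),np.round(atz(c,q["at"],z),4)[:2]) for q in place_of("wrist",l)[:3]])
cv2.imwrite("pics/w1.png",c["img"])
E
```

```text
time: 3.12
tool_pos: [0.5853, -0.018, 0.4283]
tool_rot: [-3.141, -0.003, 3.04]
contact_force: [-0.6, 0.7, 0.4]
opening: 0.0917
3.125 [ 0.58527849 -0.01797747  0.42830591] [-3.14139261 -0.00319511  3.04033498] [-1.61339588e-01  4.14582444e-01  8.76339146e-01 -4.07756869e-04
  1.85384838e+00 -1.63099182e+00] [ 0.51396173 -0.01100858  0.58686434]
clip [([221.1, 263.3], 0.65, array([ 0.6156, -0.0396]))]
lock_post []
dial_grip [([97.8, 276.1], 0.96, array([ 0.4801, -0.0138]))]
balance [([185.9, 279.7], 0.6, array([ 0.6302, -0.0238]))]
centre_mark [([239.0, 279.2], 0.89, array([ 0.6314, -0.024 ])), ([159.3, 488.3], 0.67, array([0.57  , 0.1859])), ([163.2, 503.3], 0.47, array([0.5753, 0.2007]))]
pointer_tip []
```

View pics/w1.png

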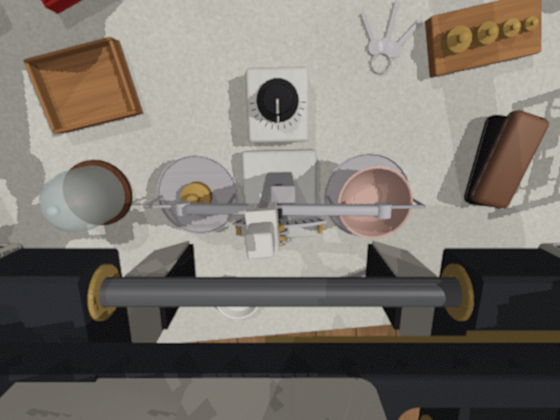

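Run:
```python
from h import *
o,c=wrist()
im=c["img"][180:280,200:340]
cv2.imwrite("pics/w2.png",cv2.resize(im,None,fx=5,fy=5,interpolation=cv2.INTER_CUBIC))
for b in [(0.6165,-0.0395)]:
  for z in(.328,.292): 
    for dx,dy in [(-12,-12),(-12,12),(12,12),(12,-12)]:
      f=Ro.from_euler("z",-0.1).as_matrix()@[dx/1e3,dy/1e3,0]
      p=proj(c,[b[0]+f[0],b[1]+f[1],z]);print(z,dx,dy,np.round([(p[0]-180)*5,(p[1]-200)*5]))
```

```text
0.328 -12 -12 [271. 206.]
0.328 -12 12 [271. 345.]
0.328 12 12 [398. 345.]
0.328 12 -12 [398. 210.]
0.292 -12 -12 [207. 228.]
0.292 -12 12 [207. 351.]
0.292 12 12 [322. 351.]
0.292 12 -12 [322. 231.]
```

View pics/w2.png

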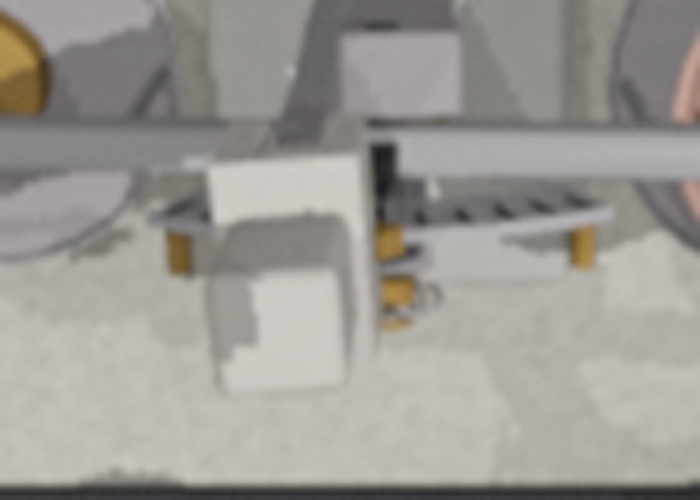

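```bash
python3 -m inch '[[[-16,-9,25,0],[-16,-8,30,0],[0,0,35,0],[0,0,30,0],[0,0,11,0],[0,0,0,0]]]' -0.3 15
python3 - <<'E'
from h import *
s=read_camera("scene");o=observe();print(o["tool_pos"],o["opening"],o["contact_force"])
cv2.imwrite("pics/s1.png",cv2.resize(s["img"][150:250,160:300],None,fx=4,fy=4,interpolation=cv2.INTER_CUBIC))
E
```

```text
time: 4.28
tool_pos: [0.6138, -0.0348, 0.3]
tool_rot: [3.142, -0.0, 3.044]
contact_force: [-0.3, -0.2, 0.9]
opening: 0.0596
[ 0.6141969  -0.03495945  0.30093425] 0.0594766953853255 [-0.04499222 -0.38657388 -0.9079951 ]
```

View pics/s1.png

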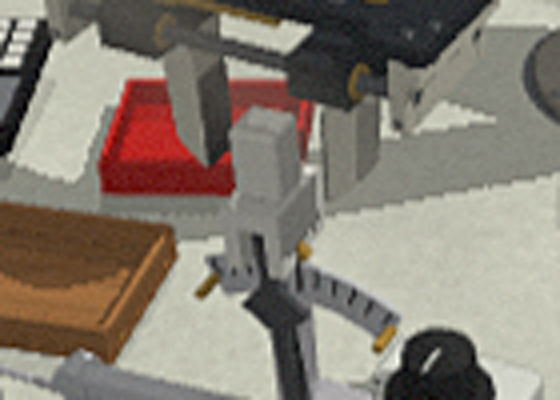

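```bash
python3 -m inch '[[[-1,-3.5,3,0],[0,0,0,0]]]' -0.3 15; python3 -m inch '[[[0,0,0,0],[0,0,0,0],[0,0,0,0],[0,0,0,0]]]' 1 20
```

```text
time: 4.58
tool_pos: [0.6148, -0.0391, 0.2973]
tool_rot: [-3.141, 0.001, 3.043]
contact_force: [-0.3, 0.8, 0.7]
opening: 0.0599
time: 5.08
tool_pos: [0.6146, -0.0386, 0.2967]
tool_rot: [3.141, 0.0, 3.044]
contact_force: [-0.3, 2.4, 0.5]
opening: 0.0249
```

```bash
python3 -m inch '[[[0,0,-15,0],[0,0,-30,0],[0,0,-35,0],[20,-30,0,0],[28,-52,10,0],[28,-52,15,0],[28,-52,15,0],[28,-52,18,0],[28,-50,22,0],[0,-19,40,0]]]'; python3 -m inch '[[[0,0,55,0],[0,0,50,0],[0,0,50,0],[0,0,40,0],[0,0,0,0]]]'
```

```text
time: 6.32
tool_pos: [0.4241, -0.332, 0.2585]
tool_rot: [-3.138, 0.004, 3.04]
contact_force: [1.1, 0.3, -1.4]
opening: 0.0244
time: 6.95
tool_pos: [0.4244, -0.3277, 0.06]
tool_rot: [3.138, -0.004, 3.044]
contact_force: [0.3, 0.2, -0.6]
opening: 0.0243
```

```bash
python3 -m inch '[[[0,0,10,0],[0,0,4,0],[0,0,0,0]]]'; python3 -m inch '[[[0,0,0,0],[0,0,0,0],[0,0,-20,0],[0,0,-50,0],[0,0,-50,0]]]' -1
python3 - <<'E'
from h import *
o,c=wrist();print(o["time"],o["tool_pos"],o["tool_rot"][2],o["opening"])
for l,z in [("clip",.006),("tray",0),("dial_grip",.079)]:
    print(l,[(np.round(q["at"],1).tolist(),round(q["conf"],2),np.round(atz(c,q["at"],z),4)[:2]) for q in place_of("wrist",l)[:3]])
s=read_camera("scene");print(observe()["time"])
print([(q["at"],q["conf"]) for q in place_of("scene","pointer_tip")])
w=np.hstack([cv2.resize(c["img"],(400,300)),s["img"][150:300,130:330].repeat(2,0).repeat(2,1)])
cv2.imwrite("pics/p1.png",w)
E
```

```text
time: 7.32
tool_pos: [0.4257, -0.3289, 0.0485]
tool_rot: [-3.141, 0.001, 3.044]
contact_force: [-0.1, 0.0, -0.4]
opening: 0.024
time: 7.95
tool_pos: [0.4252, -0.3284, 0.169]
tool_rot: [3.141, -0.0, 3.044]
contact_force: [0.4, -1.0, 0.4]
opening: 0.0698
7.95 [ 0.42516015 -0.3284296   0.16903239] 3.0437642929306126 0.06983331681151726
clip [([195.3, 279.9], 0.66, array([ 0.4278, -0.3292]))]
tray []
dial_grip []
8.2
[([211.0, 240.2], 0.6), ([198.2, 231.9], 0.38), ([211.8, 232.7], 0.28)]
```

View pics/p1.png

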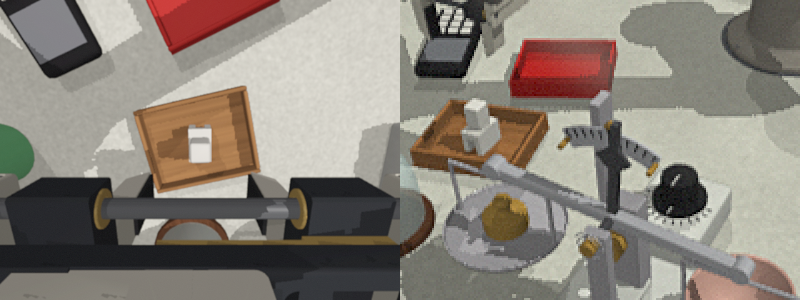

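```bash
python3 -m inch '[[[0,40,0,0],[0,53,0,0],[0,55,0,0],[0,55,0,0],[-6,55,0,0],[-10,40,0,0],[-10,20,0,0],[0,0,0,0]]]' -1
cat > tr.py <<'E'
from h import *
B=np.array([0.632,-0.0273]);PSI=-0.09
R=Ro.from_euler("z",PSI).as_matrix()
def bal(p): return np.array([B[0],B[1],0])+R@np.array(p)
def lean(c,dbg=False):
    g=c["img"].astype(float).max(2); best=[]
    for th in np.arange(-.46,.4601,.01):
        v=[]
        for r in np.linspace(.075,.118,14):
            y,z=-r*np.sin(th)*0,0
            ax=np.array([0,-np.sin(th),np.cos(th)]);n=np.array([0,np.cos(th),np.sin(th)])
            for off in (0,):
                q=proj(c,bal(np.array([0.004,0,.155])+r*ax));v.append(cv2.getRectSubPix(g.astype(np.float32),(1,1),(q[1],q[0]))[0,0])
        best.append((np.mean(v),th))
    return sorted(best)[:6] if dbg else min(best)[1]
E
python3 - <<'E'
from tr import *
o,c=wrist();print(o["time"],o["tool_pos"],o["tool_rot"][2],o["opening"])
for l,z in [("dial_grip",.079)]:
    print(l,[(np.round(q["at"],1).tolist(),round(q["conf"],2),np.round(atz(c,q["at"],z),4)[:2]) for q in place_of("wrist",l)[:3]])
s=read_camera("scene");print(observe()["time"],[(round(a,1),round(b,2)) for a,b in lean(s,1)])
t=read_camera("top")
cv2.imwrite("pics/s_raw.png",s["img"])
im=s["img"].repeat(1,0).copy()
im=cv2.resize(im[150:250,190:290],None,fx=4,fy=4,interpolation=cv2.INTER_CUBIC)
for th in (-.3,-.14,0,.14,.3):
    ax=np.array([0,-np.sin(th),np.cos(th)])
    for r in (.075,.118):
        q=proj(s,bal(np.array([0.004,0,.155])+r*ax));cv2.circle(im,(int((q[1]-190)*4),int((q[0]-150)*4)),2,(0,0,255),-1)
q=proj(s,bal([0,0,.275]));print(q)
iw=cv2.resize(c["img"],(400,300));
w=np.hstack([np.vstack([im]),np.vstack([iw,np.zeros((100,400,3),np.uint8)])]);cv2.imwrite("pics/p2.png",w)
E
```

```text
time: 9.25
tool_pos: [0.4819, -0.0134, 0.1662]
tool_rot: [3.141, -0.003, 3.046]
contact_force: [-0.8, -0.5, -0.4]
opening: 0.0919
9.25 [ 0.48190132 -0.01341329  0.1662364 ] 3.046426759315204 0.09186418772430596
dial_grip [([215.5, 280.5], 0.69, array([ 0.4833, -0.0135]))]
9.4 [(np.float32(49.1), np.float64(0.09)), (np.float32(49.2), np.float64(0.1)), (np.float32(50.4), np.float64(0.08)), (np.float32(51.0), np.float64(0.11)), (np.float32(52.3), np.float64(0.07)), (np.float32(54.2), np.float64(0.06))]
[np.float64(210.0074384179368), np.float64(230.24913788631278)]
```

View pics/p2.png

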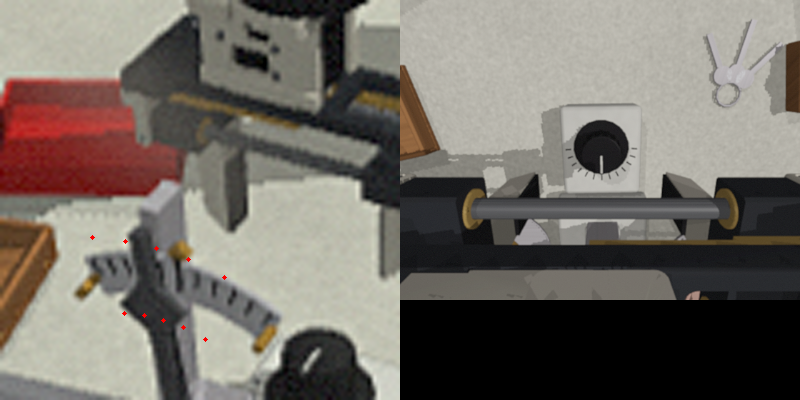

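```bash
cat > tr.py <<'E'
from h import *
PSI=-0.09
R=Ro.from_euler("z",PSI).as_matrix()
B=np.array([0.4833,-0.0135])+(R@[.150,0,0])[:2]
def bal(p): return np.array([B[0],B[1],0])+R@np.array(p)
TH=np.arange(-.46,.4601,.004)
def lean(c,r0=.085,r1=.116,dbg=False):
    # darkness profile over lean angle on pointer's back face, 7 mm wide
    g=c["img"].astype(np.float32).max(2); p=[]
    for th in TH:
        ax=np.array([0,-np.sin(th),np.cos(th)])
        Q=np.array([proj(c,bal(np.array([0.004,0,.155])+r*ax)) for r in np.linspace(r0,r1,12)],np.float32)
        p.append(np.mean(cv2.remap(g,Q[:,1:2].copy(),Q[:,0:1].copy(),cv2.INTER_LINEAR)))
    p=np.array(p)
    if dbg: return p
    # match with flat-bottom template of the pointer's angular width
    w=cv2.GaussianBlur(p.reshape(1,-1),(0,0),6).ravel(); i=int(w.argmin())
    lo=max(0,i-15);s=slice(lo,i+16);m=np.clip(w[i]+25-p[s],0,None)
    return float((TH[s]*m).sum()/m.sum()), float(w[i])
E
python3 - <<'E'
from tr import *
import pickle
c=dict(read_camera("scene"));pickle.dump({k:v for k,v in c.items() if k!="img"},open("cam.pkl","wb"));cv2.imwrite("pics/s_now.png",c["img"])
print(observe()["time"])
for f in ("scene0","s_raw","s_now"):
    c["img"]=cv2.imread(f"pics/{f}.png")
    for r in ((.075,.09),(.085,.098),(.085,.116)): print(f,r,lean(c,*r))
    p=lean(c,.075,.098,True);print(np.round(p[::3]).astype(int).tolist())
E
```

```text
9.5
scene0 (0.075, 0.09) (0.1386204517020355, 46.27336120605469)
scene0 (0.085, 0.098) (0.06745286975288646, 47.57293701171875)
scene0 (0.085, 0.116) (0.09114941398754219, 59.694576263427734)
[182, 180, 177, 177, 176, 177, 180, 181, 179, 179, 181, 181, 181, 180, 180, 180, 180, 179, 177, 176, 172, 164, 152, 142, 126, 109, 103, 97, 91, 83, 76, 70, 68, 69, 65, 62, 59, 56, 55, 53, 52, 49, 47, 46, 47, 48, 47, 48, 50, 56, 60, 63, 65, 67, 70, 76, 82, 90, 101, 111, 120, 130, 140, 146, 150, 151, 150, 147, 146, 148, 153, 159, 164, 165, 166, 167, 167]
s_raw (0.075, 0.09) (0.1548410166396312, 50.3250617980957)
s_raw (0.085, 0.098) (0.08491371384022015, 51.3928108215332)
s_raw (0.085, 0.116) (0.07616470272729033, 52.95957565307617)
[189, 189, 187, 186, 185, 185, 186, 188, 187, 188, 189, 188, 189, 188, 188, 188, 187, 186, 185, 184, 180, 171, 159, 148, 133, 119, 115, 113, 108, 103, 94, 84, 78, 75, 70, 66, 64, 63, 59, 56, 56, 55, 53, 51, 50, 50, 51, 51, 51, 53, 56, 61, 65, 66, 70, 72, 75, 80, 87, 94, 105, 116, 127, 139, 149, 154, 155, 154, 154, 156, 160, 166, 171, 175, 178, 183, 186]
s_now (0.075, 0.09) (0.12761428171089229, 48.59529495239258)
s_now (0.085, 0.098) (0.0742971256201339, 50.981136322021484)
s_now (0.085, 0.116) (0.06400987096102022, 52.651817321777344)
[188, 187, 186, 186, 185, 185, 187, 188, 187, 187, 188, 188, 188, 187, 187, 187, 187, 186, 185, 183, 180, 171, 159, 148, 131, 114, 107, 102, 97, 91, 83, 76, 72, 70, 68, 65, 62, 59, 58, 56, 55, 53, 52, 50, 50, 49, 49, 49, 51, 57, 63, 65, 68, 70, 74, 80, 87, 95, 106, 115, 122, 131, 141, 150, 156, 158, 157, 154, 154, 156, 160, 165, 170, 174, 178, 184, 188]
```

```bash
cat > tr2.py <<'E'
from tr import *
REF=cv2.cvtColor(cv2.imread("pics/scene0.png"),cv2.COLOR_BGR2GRAY).astype(np.float32)
GR=np.arange(-.5,.5001,.01)
PT=[(+1,.06,14),(-1,.06,10),(+1,0,6),(-1,0,6)]
def pp(c,s,h,th):
    q=proj(c,bal([0,s*.14*np.cos(th),.155+s*.14*np.sin(th)-h]));return (float(q[1]),float(q[0]))
def lean2(c):
    g=cv2.cvtColor(c["img"],cv2.COLOR_BGR2GRAY).astype(np.float32);out=[];tot=0
    for s,h,n in PT:
        t=cv2.getRectSubPix(REF,(2*n+1,)*2,pp(c,s,h,.14))
        v=np.array([cv2.matchTemplate(cv2.getRectSubPix(g,(2*n+1,)*2,pp(c,s,h,th)),t,cv2.TM_CCOEFF_NORMED)[0,0] for th in GR])
        out.append((pk(v),round(float(v.max()),2)));tot=tot+v*n
    return pk(tot),out
def pk(v):
    i=int(np.clip(v.argmax(),1,len(v)-2));a,b,c=v[i-1:i+2];return round(float(GR[i]+.01*.5*(a-c)/(a-2*b+c)),4)
E
python3 - <<'E'
from tr2 import *
import pickle
c=pickle.load(open("cam.pkl","rb"))
for f in ("scene0","s_raw","s_now"):
    c["img"]=cv2.imread(f"pics/{f}.png");print(f,lean2(c),lean(c,.1,.118))
E
```

```text
scene0 (0.1407, [(0.1412, 1.0), (0.1406, 1.0), (0.1393, 1.0), (0.1407, 1.0)]) (0.09172949241051982, 67.78409576416016)
s_raw (0.1607, [(0.1584, 0.87), (0.1578, 0.99), (0.154, 0.97), (0.19, 0.44)]) (0.0748430717389643, 54.53336715698242)
s_now (0.1448, [(0.1427, 0.89), (0.1448, 0.99), (0.1396, 0.97), (0.1681, 0.4)]) (0.06199010243908885, 53.99443435668945)
```

```bash
sed -i 's/^PSI=.*/PSI=-0.07/' tr.py
cat > m.py <<'E'
import sys,json
from tr2 import *
L=[]
for k in range(int(sys.argv[1]) if len(sys.argv)>1 else 1):
    t=observe()["time"];c=read_camera("scene");a,b=lean2(c);L.append((round(t,3),a));print(round(t,3),a,b[0],b[1])
o=observe();print(o["tool_pos"].round(4),round(float(o["tool_rot"][2]),4),o["opening"])
try:D=json.load(open("log.json"))
except Exception:D=[]
json.dump(D+L,open("log.json","w"))
E
python3 m.py 1
python3 -m inch '[[[-1,0,30,0],[0,0,35,0],[0,0,28,0],[0,0,11,0],[0,0,0,0]]]' -0.3 15; python3 m.py 1;  python3 -m inch '[[[0,0,0,0],[0,0,0,0],[0,0,0,0]]]' 1 15; python3 m.py 1
```

```text
9.5 0.1389 (0.1356, 0.87) (0.137, 0.99)
[ 0.4819 -0.0155  0.1675] 3.0425 0.0920269969919857
time: 10.18
tool_pos: [0.4831, -0.0151, 0.0636]
tool_rot: [3.141, -0.001, 3.043]
contact_force: [0.2, -0.2, -0.2]
opening: 0.0597
10.175 -0.0648 (-0.0681, 0.91) (-0.0553, 0.95)
[ 0.4837 -0.0151  0.0643] 3.0434 0.05966158906739036
time: 10.6
tool_pos: [0.4841, -0.0129, 0.0647]
tool_rot: [3.138, 0.002, 3.043]
contact_force: [1.4, 11.3, 2.7]
opening: 0.0435
10.6 -0.19 (-0.1913, 0.88) (-0.1815, 0.89)
[ 0.4841 -0.0128  0.0647] 3.0431 0.043745987003434454
```

```bash
python3 -m inch '[[[0,1.5,0,0],[0,0,0,0]]]'|tail -2; python3 m.py 1|head -1; python3 -m inch '[[[0,0,0,0],[0,0,0,0]]]' >/dev/null; python3 m.py 1|head -1; python3 -m inch '[[[0,0,0,0],[0,0,0,0]]]'>/dev/null; python3 m.py 1|head -1; python3 -m inch '[[[0,0,0,0],[0,0,0,0]]]'>/dev/null; python3 m.py 1|head -1; python3 -m inch '[[[0,0,0,0],[0,0,0,0]]]'>/dev/null; python3 m.py 1 |head -1; python3 -m inch '[[[0,0,0,0],[0,0,0,0]]]'>/dev/null; python3 m.py 1
cat > fit.py <<'E'
import json,numpy as np,sys
from scipy.optimize import least_squares
D=np.array(json.load(open("log.json")));D=D[D[:,0]>=float(sys.argv[1])]
f=lambda p:p[0]+p[1]*np.cos(p[3]*(D[:,0]-12))+p[2]*np.sin(p[3]*(D[:,0]-12))-D[:,1]
r=least_squares(f,[-.1,.1,.1,1.745]);p=r.x
print("eq",p[0],"amp",np.hypot(*p[1:3]),"T",2*np.pi/p[3],"rms",np.sqrt(np.mean(r.fun**2)),"phase_t(max right)",12+np.arctan2(p[2],p[1])/p[3],p)
E
python3 fit.py 9.4
```

```text
contact_force: [0.1, 4.5, 6.2]
opening: 0.0437
10.9 -0.2368 (-0.2377, 0.87) (-0.2304, 0.88)
11.2 -0.2337 (-0.2359, 0.88) (-0.2282, 0.86)
11.5 -0.187 (-0.1868, 0.89) (-0.1803, 0.91)
11.8 -0.0936 (-0.1068, 0.91) (-0.0887, 0.92)
12.1 -0.0002 (-0.0024, 0.9) (0.0027, 0.96)
12.4 0.0908 (0.085, 0.88) (0.0974, 0.96)
[ 0.4841 -0.0127  0.0647] 3.0435 0.043739756048781726
eq -0.0335033503655463 amp 0.2078640126289398 T 3.826710952531675 rms 0.0026146388188170206 phase_t(max right) 12.953950628974603 [-3.35033504e-02  9.30753303e-04  2.07861929e-01  1.64192838e+00]
```

Run:
```python
from tr2 import *
import pickle
S=pickle.load(open("cam.pkl","rb"));W=dict(read_camera("wrist"))
X=np.array(W["T_tool_cam"]);M=Ro.from_euler("xyz",[-3.14139261,-0.00319511,3.04033498]).as_matrix()
W["eye"]=np.array([0.58527849,-0.01797747,0.42830591])+M@X[:3,3];W["rotation"]=Ro.from_matrix(M@X[:3,:3]).as_euler("xyz")
P={}
for k,a,b in [("pegR",(221.7,212),(230,235)),("pegL",(234.5,256.2),(229,316.6)),("dia",(212.5,235),(228,278)),("dia2",(212.5,235),(238,279))]:
    rs=[ray(S,a),ray(W,b)];p=tri(rs);P[k]=p
    print(k,p.round(4),"scene at z",atz(S,a,p[2]).round(4),"wrist",atz(W,b,p[2]).round(4))
d=P["pegL"]-P["pegR"];print("psi",np.arctan2(-d[0],d[1]),"len",np.linalg.norm(d),"tilt",d[2]); print("mid",(P["pegL"]+P["pegR"])/2)
print("B",B)
S["img"]=cv2.imread("pics/s_raw.png");im=S["img"][170:250,195:275]
cv2.imwrite("pics/z1.png",np.hstack([cv2.resize(im,(400,400),interpolation=cv2.INTER_CUBIC),cv2.resize(cv2.imread("pics/w1.png")[205:255,225:325],(800,400),interpolation=cv2.INTER_CUBIC)[:,100:500]]))
```

```text
pegR [ 0.6296 -0.0733  0.2336] scene at z [ 0.6295 -0.0704  0.2336] wrist [ 0.6307 -0.0758  0.2336]
pegL [0.6374 0.0214 0.235 ] scene at z [0.6365 0.024  0.235 ] wrist [0.6385 0.0188 0.235 ]
dia [ 0.6228 -0.0238  0.2636] scene at z [ 0.6227 -0.023   0.2636] wrist [ 0.6231 -0.0245  0.2636]
dia2 [ 0.6309 -0.0217  0.2703] scene at z [ 0.6304 -0.0189  0.2703] wrist [ 0.632  -0.0243  0.2703]
psi -0.08237578126406889 len 0.09499750106187191 tilt 0.0014356580640333405
mid [ 0.63350835 -0.02597313  0.23430361]
B [ 0.63293265 -0.02399143]
```

View pics/z1.png

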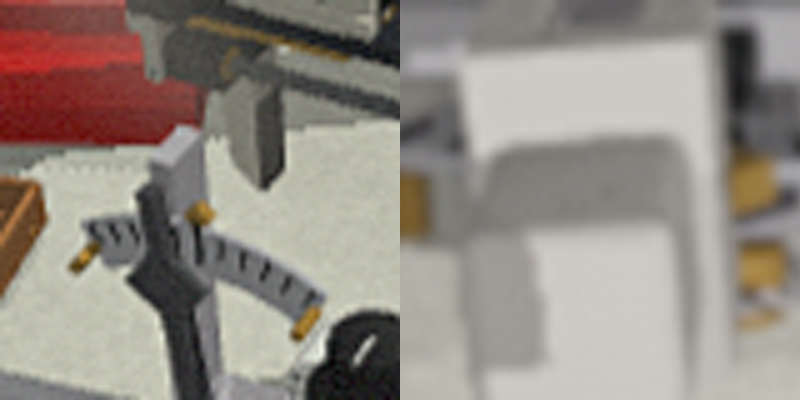

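```bash
sed -i 's/^PSI=.*/PSI=-0.08/; s/^B=.*/B=np.array([.633,-.0232])/' tr.py
python3 - <<'E'
from tr2 import *
import pickle
S=pickle.load(open("cam.pkl","rb"))
for f in ("s_raw","s_now"):
    S["img"]=cv2.imread(f"pics/{f}.png");print(f,lean2(S),[round(lean(S,a,b)[0],4) for a,b in ((.098,.108),(.104,.116),(.1,.12))]); print(np.round(lean(S,.1,.116,True)[100:180:2]).astype(int).tolist())
for k in range(3):
    t=observe()["time"];c=read_camera("scene");print(t,lean2(c)[0],lean(c,.1,.118))
E
```

```text
s_raw (0.161, [(0.158, 0.89), (0.1572, 0.99), (0.1531, 0.97), (0.1886, 0.51)]) [0.1125, 0.1099, 0.1073]
[61, 40, 57, 87, 110, 115, 117, 116, 115, 111, 98, 81, 71, 68, 65, 60, 60, 60, 61, 59, 56, 51, 49, 47, 47, 49, 54, 66, 85, 105, 118, 118, 107, 99, 100, 109, 119, 126, 130, 130]
s_now (0.1458, [(0.1429, 0.9), (0.1442, 0.99), (0.1388, 0.97), (0.1691, 0.46)]) [0.0997, 0.0966, 0.0957]
[62, 43, 58, 87, 110, 114, 117, 114, 110, 103, 93, 78, 68, 63, 62, 61, 61, 59, 56, 52, 49, 48, 47, 48, 52, 62, 77, 97, 115, 125, 124, 115, 103, 96, 98, 108, 118, 125, 129, 130]
12.5 0.1127 (0.06461850402334564, 54.254085540771484)
12.55 0.1228 (0.07406422654921523, 54.80568313598633)
12.6 0.1305 (0.0820779884530359, 55.864524841308594)
```

```bash
python3 -m inch '[[[0,0,0,0],[0,0,0,0.157],[0,0,0,0.157],[0,0,0,0.157],[0,0,0,0],[0,0,0,0]]]'; python3 m.py 1|head -1; python3 -m inch '[[[0,0,0,0],[0,0,0,0]]]'>/dev/null; python3 m.py 1|head -1;python3 -m inch '[[[0,0,0,0]]]'>/dev/null; python3 m.py 3
cat > sim.py <<'E'
import json,numpy as np,sys
from scipy.optimize import least_squares
from scipy.interpolate import PchipInterpolator
D=np.array(json.load(open("log.json")));D=D[(D[:,0]>=9.4)]
U=json.load(open("dial.json"))  # [t,dial]
LAG=.05
def sim(p,t,U,dt=.005):
    e0,g,w,x,v,z=p;T=np.arange(9.4,t.max()+dt,dt)
    u=np.interp(T-LAG,*np.array(U).T);X=[]
    for ui in u:
        X.append((x,v));v+=dt*(-w*w*(x-e0-g*ui)-z*v);x+=dt*v
    X=np.array(X);return np.interp(t,T,X[:,0]),np.interp(t,T,X[:,1])
def fit():
    pr=np.array([.29,1.69,.04]);sg=np.array([.03,.08,.02])
    f=lambda p:np.r_[(sim(p,D[:,0],U)[0]-D[:,1])/.004,(np.array([p[1],p[2],p[5]])-pr)/sg]
    r=least_squares(f,[-.03,.29,1.64,.15,-.1,.04]);return r.x,r.fun[:len(D)]*.004
if __name__=="__main__":
    p,res=fit();print("e0,g,w,x,v,z",p.round(4),"res",res.round(3)[-10:]);print("T",2*np.pi/p[2],"dial for .032:",(.032-p[0])/p[1])
    tt=np.arange(D[-1,0],D[-1,0]+4,.25);a,b=sim(p,tt,U)
    print(np.c_[tt,a,b].round(3).tolist())
E
echo '[[0,0],[12.775,0],[13.15,0.471],[99,0.471]]'>dial.json; python3 sim.py
```

```text
time: 13.4
tool_pos: [0.4838, -0.0135, 0.0647]
tool_rot: [3.141, 0.001, 2.573]
contact_force: [-1.2, 1.7, 6.9]
opening: 0.0431
13.4 0.1314 (0.1287, 0.89) (0.1357, 0.98)
13.7 0.1006 (0.0978, 0.89) (0.1057, 0.96)
13.875 0.0809 (0.0777, 0.89) (0.0877, 0.97)
13.925 0.0747 (0.072, 0.88) (0.0776, 0.96)
13.975 0.0697 (0.0672, 0.88) (0.0722, 0.96)
[ 0.4838 -0.0135  0.0646] 2.5728 0.043663256717821425
e0,g,w,x,v,z [-0.0367  0.29    1.6617  0.1565 -0.1445  0.0367] res [-0.     0.004 -0.004  0.002 -0.     0.    -0.001 -0.     0.001  0.   ]
T 3.781287133578265 dial for .032: 0.23702532012282693
[[13.975, 0.07, -0.099], [14.225, 0.049, -0.07], [14.475, 0.036, -0.029], [14.725, 0.035, 0.016], [14.975, 0.044, 0.058], [15.225, 0.063, 0.09], [15.475, 0.088, 0.106], [15.725, 0.114, 0.104], [15.975, 0.138, 0.085], [16.225, 0.156, 0.051], [16.475, 0.163, 0.009], [16.725, 0.16, -0.034], [16.975, 0.147, -0.071], [17.225, 0.126, -0.095], [17.475, 0.1, -0.104], [17.725, 0.075, -0.095], [17.975, 0.054, -0.069]]
```

```bash
python3 -m inch '[[[0,0,0,0],[0,0,0,0],[0,0,0,0],[0,0,0,-0.117],[0,0,0,-0.117],[0,0,0,0]]]'|sed -n '1p;3p'; python3 m.py 1|head -1; python3 -m inch '[[[0,0,0,0],[0,0,0,0],[0,0,0,0]]]'>/dev/null; python3 m.py 1|head -1; python3 -m inch '[[[0,0,0,0],[0,0,0,0],[0,0,0,0]]]'>/dev/null; python3 m.py 1|head -1;python3 -m inch '[[[0,0,0,0],[0,0,0,0],[0,0,0,0]]]'>/dev/null; python3 m.py 2
echo '[[0,0],[12.775,0],[13.15,0.471],[14.4,0.471],[14.65,0.237],[99,0.237]]'>dial.json; python3 sim.py
python3 - <<'E'
from tr2 import *
c=read_camera("scene");print(lean2(c)[0],lean(c,.1,.118),[(q["at"],q["conf"]) for l in("pointer_tip","centre_mark") for q in place_of("scene",l)[:2]])
t=read_camera("top");print([(np.round(q["at"],1).tolist(),q["conf"],atz(t,q["at"],.275).round(4)) for l in("pointer_tip","centre_mark") for q in place_of("top",l)[:2]])
o,w=wrist();print(observe()["time"])
cv2.imwrite("pics/z2.png",np.hstack([cv2.resize(c["img"][170:250,195:275],(400,400),interpolation=cv2.INTER_CUBIC),cv2.resize(t["img"][90:170,240:320],(400,400),interpolation=cv2.INTER_CUBIC)]))
E
```

```text
time: 14.78
tool_rot: [3.141, 0.002, 2.808]
14.775 0.0185 (0.0128, 0.9) (0.0239, 0.95)
15.2 0.0078 (0.0045, 0.89) (0.0158, 0.95)
15.625 0.0058 (0.0028, 0.89) (0.0114, 0.96)
16.05 0.0143 (0.0106, 0.9) (0.021, 0.95)
16.1 0.0156 (0.0116, 0.9) (0.0224, 0.95)
[ 0.484  -0.0132  0.0646] 2.8067 0.04364250103104928
e0,g,w,x,v,z [-0.0358  0.2666  1.6393  0.1563 -0.1572  0.0521] res [ 0.003  0.001  0.     0.001  0.    -0.002  0.     0.003  0.004  0.004]
T 3.832858420177089 dial for .032: 0.25436039459348914
[[16.1, 0.02, 0.03], [16.35, 0.027, 0.032], [16.6, 0.035, 0.029], [16.85, 0.042, 0.021], [17.1, 0.045, 0.01], [17.35, 0.046, -0.003], [17.6, 0.044, -0.015], [17.85, 0.039, -0.024], [18.1, 0.032, -0.03], [18.35, 0.025, -0.03], [18.6, 0.018, -0.026], [18.85, 0.012, -0.017], [19.1, 0.01, -0.006], [19.35, 0.01, 0.006], [19.6, 0.013, 0.017], [19.85, 0.018, 0.025]]
0.0179 (-0.025345780066835674, 52.804935455322266) [([214.1, 233.5], 0.69), ([270.3, 341.8], 0.43), ([212.3, 233.7], 0.79)]
[([122.1, 279.5], 0.87, array([ 0.6322, -0.0224,  0.275 ])), ([215.7, 382.0], 0.49, array([ 0.3772, -0.2675,  0.275 ])), ([121.2, 279.8], 0.94, array([ 0.6347, -0.0233,  0.275 ])), ([154.2, 280.6], 0.42, array([ 0.5454, -0.022 ,  0.275 ]))]
16.5
```

View pics/z2.png

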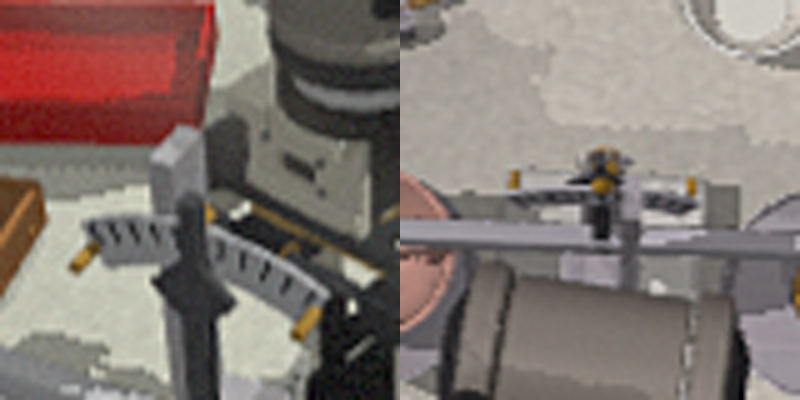

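```bash
cat > q.py <<'E'
from tr2 import *
import json
o=observe()["time"];c=read_camera("scene");a=lean2(c)[0]
D=json.load(open("log.json"));json.dump(D+[(o,a)],open("log.json","w"))
g=lambda n,l:[round(x,1) for x in (place_of(n,l) or [{"at":[0,0]}])[0]["at"]]
r=[g("scene",l) for l in("pointer_tip","centre_mark")];read_camera("top");r+=[g("top",l) for l in("pointer_tip","centre_mark")]
print(round(o,3),a,r)
E
for i in 1; do python3 q.py; done
python3 -m inch '[[[0,0,0,0],[0,0,0,0]]]'>/dev/null;python3 q.py;python3 -m inch '[[[0,0,0,0],[0,0,0,0],[0,0,0,0]]]'>/dev/null;python3 q.py
python3 -m inch '[[[0,0,0,0],[0,0,0,0],[0,0,0,0]]]'>/dev/null;python3 q.py;python3 -m inch '[[[0,0,0,0],[0,0,0,0],[0,0,0,0]]]'>/dev/null;python3 q.py;python3 -m inch '[[[0,0,0,0],[0,0,0,0],[0,0,0,0]]]'>/dev/null;python3 q.py;python3 fit.py 14.9
```

```text
16.5 0.0309 [[212.1, 231.5], [211.5, 231.2], [120.1, 282.6], [120.4, 278.9]]
17.05 0.0475 [[208.7, 230.1], [209.6, 235.1], [214.8, 380.8], [123.1, 277.9]]
17.725 0.0449 [[207.5, 232.9], [212.5, 233.4], [122.7, 278.1], [121.6, 280.7]]
18.4 0.023 [[211.3, 235.0], [212.7, 234.7], [124.1, 276.6], [121.7, 276.5]]
19.075 0.0068 [[210.3, 233.7], [211.0, 234.1], [122.2, 278.3], [120.8, 279.4]]
19.75 0.0138 [[211.9, 234.8], [211.3, 234.0], [122.7, 277.6], [0, 0]]
eq 0.027534396024502812 amp 0.022199097895214782 T 3.7213187825122476 rms 0.00043567687010440776 phase_t(max right) 13.628146901447618 [ 0.0275344  -0.0205103   0.00849281  1.68842974]
```

```bash
python3 -m inch '[[[0,0,0,0],[0,0,0,0],[0,0,0,0],[0,0,0,0],[0,0,0,0],[0,0,0,0],[0,0,0,0],[0,0,0,0],[0,0,0,0],[0,0,0,0.041]]]'|head -1; python3 -m inch '[[[0,0,0,0],[0,0,0,0],[0,0,0,0],[0,0,0,0],[0,0,0,0],[0,0,0,0],[0,0,0,0]]]'|head -1; python3 m.py 1; python3 -m inch '[[[0,0,0,0],[0,0,0,0],[0,0,0,0],[0,0,0,0],[0,0,0,0],[0,0,0,0],[0,0,0,-0.041],[0,0,0,0]]]'|sed -n 1,3p; python3 m.py 1|head -1; python3 -m inch '[[[0,0,0,0],[0,0,0,0],[0,0,0,0],[0,0,0,0],[0,0,0,0]]]'|head -1; python3 m.py 1|head -1; python3 -m inch '[[[0,0,0,0],[0,0,0,0],[0,0,0,0],[0,0,0,0],[0,0,0,0]]]'|head -1; python3 m.py 1|head -1;python3 -m inch '[[[0,0,0,0],[0,0,0,0],[0,0,0,0],[0,0,0,0],[0,0,0,0]]]'|head -1; python3 m.py 1
```

```text
time: 21.3
time: 22.18
22.175 0.0335 (0.0296, 0.89) (0.0396, 0.95)
[ 0.484  -0.0132  0.0647] 2.7657 0.04360050910233962
time: 23.22
tool_pos: [0.484, -0.0131, 0.0647]
tool_rot: [3.141, 0.002, 2.807]
23.225 0.0308 (0.0273, 0.89) (0.0341, 0.95)
time: 23.9
23.9 0.0313 (0.0276, 0.89) (0.0347, 0.95)
time: 24.58
24.575 0.0278 (0.0244, 0.88) (0.0327, 0.95)
time: 25.25
25.25 0.0237 (0.0187, 0.89) (0.0283, 0.95)
[ 0.484  -0.0132  0.0647] 2.8067 0.04341388213270748
```

```bash
for i in 1 2 3 4 5 6; do python3 q.py; done
python3 - <<'E'
from tr2 import *
c=read_camera("scene");p=lean(c,.1,.116,True);print(lean2(c)[0],observe()["time"]);print(list(zip(TH[96:150:2].round(3),np.round(p[96:150:2]).astype(int))))
t=read_camera("top")
cv2.imwrite("pics/z3.png",np.hstack([cv2.resize(c["img"][190:240,205:265],(480,400),interpolation=cv2.INTER_CUBIC),cv2.resize(t["img"][110:150,260:300],(400,400),interpolation=cv2.INTER_CUBIC)[:,:320]]))
E
```

```text
25.3 0.0234 [[210.6, 232.6], [211.8, 232.6], [122.8, 276.4], [126.6, 279.7]]
25.6 0.0238 [[212.9, 232.6], [211.1, 233.3], [0, 0], [120.1, 279.7]]
25.9 0.0241 [[212.4, 232.1], [212.2, 233.4], [123.1, 277.5], [122.4, 280.7]]
26.2 0.0265 [[210.7, 233.8], [211.6, 232.6], [122.5, 279.1], [120.7, 279.3]]
26.5 0.0281 [[209.6, 235.0], [212.9, 231.9], [123.8, 277.7], [121.4, 278.7]]
26.8 0.0299 [[211.6, 232.7], [211.4, 232.5], [122.4, 277.0], [120.0, 282.6]]
0.031 27.15
[(np.float64(-0.076), np.int64(86)), (np.float64(-0.068), np.int64(70)), (np.float64(-0.06), np.int64(64)), (np.float64(-0.052), np.int64(57)), (np.float64(-0.044), np.int64(56)), (np.float64(-0.036), np.int64(56)), (np.float64(-0.028), np.int64(54)), (np.float64(-0.02), np.int64(52)), (np.float64(-0.012), np.int64(51)), (np.float64(-0.004), np.int64(49)), (np.float64(0.004), np.int64(48)), (np.float64(0.012), np.int64(48)), (np.float64(0.02), np.int64(52)), (np.float64(0.028), np.int64(61)), (np.float64(0.036), np.int64(77)), (np.float64(0.044), np.int64(95)), (np.float64(0.052), np.int64(112)), (np.float64(0.06), np.int64(122)), (np.float64(0.068), np.int64(122)), (np.float64(0.076), np.int64(119)), (np.float64(0.084), np.int64(118)), (np.float64(0.092), np.int64(115)), (np.float64(0.1), np.int64(109)), (np.float64(0.108), np.int64(102)), (np.float64(0.116), np.int64(97)), (np.float64(0.124), np.int64(100)), (np.float64(0.132), np.int64(111))]
```

View pics/z3.png

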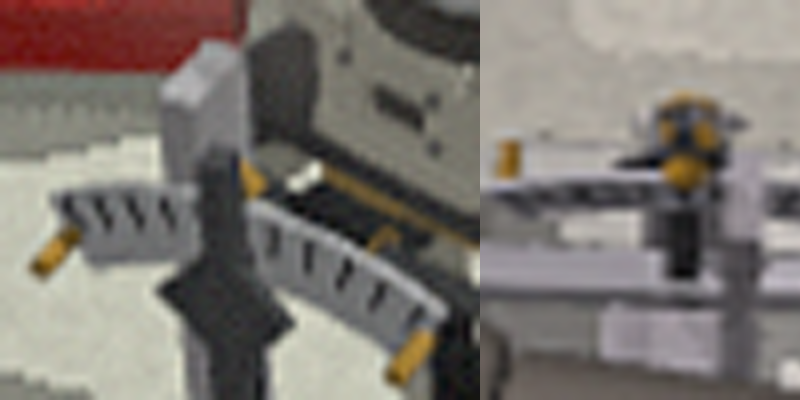

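```bash
Z='[[[0,0,0,0],[0,0,0,0],[0,0,0,0],[0,0,0,0],[0,0,0,0],[0,0,0,0],[0,0,0,0],[0,0,0,0],[0,0,0,0],[0,0,0,0]]]'; python3 -m inch '[[[0,0,0,0],[0,0,0,0],[0,0,0,0],[0,0,0,0],[0,0,0,0],[0,0,0,0],[0,0,0,0],[0,0,0,0],[0,0,0,0],[0,0,0,0]]]'|head -1; python3 m.py 1|head -1; python3 -m inch '[[[0,0,0,0],[0,0,0,0],[0,0,0,0],[0,0,0,0],[0,0,0,0],[0,0,0,0],[0,0,0,0],[0,0,0,0],[0,0,0,0],[0,0,0,0]]]'|head -1; python3 m.py 1|head -1;python3 -m inch '[[[0,0,0,0],[0,0,0,0],[0,0,0,0],[0,0,0,0],[0,0,0,0],[0,0,0,0],[0,0,0,0],[0,0,0,0],[0,0,0,0],[0,0,0,0]]]'|sed -n '1p;4p'; python3 m.py 1|head -1; python3 -m inch '[[[0,0,0,0],[0,0,0,0],[0,0,0,0],[0,0,0,0]]]' -0.3 ; python3 m.py 1|head -1
```

```text
time: 28.45
28.45 0.0267 (0.0238, 0.88) (0.0313, 0.95)
time: 29.75
29.75 0.0254 (0.0214, 0.89) (0.0302, 0.95)
time: 31.05
contact_force: [-0.7, 3.0, 6.6]
31.05 0.031 (0.0276, 0.89) (0.034, 0.95)
time: 31.6
tool_pos: [0.4833, -0.0134, 0.0636]
tool_rot: [-3.142, -0.0, 2.807]
contact_force: [0.4, -0.8, 0.1]
opening: 0.0597
31.6 0.0297 (0.0263, 0.88) (0.034, 0.95)
```

Released. Raise straight up and draw back toward the robot, then watch.

```bash
python3 -m inch '[[[0,0,-15,0],[0,0,-30,0],[0,0,-35,0],[20,0,-30,0],[35,0,-10,0],[35,0,0,0],[20,0,0,0],[0,0,0,0]]]'; python3 q.py; python3 -m inch '[[[0,0,0,0],[0,0,0,0],[0,0,0,0],[0,0,0,0],[0,0,0,0]]]'|head -1; python3 q.py; python3 -m inch '[[[0,0,0,0],[0,0,0,0],[0,0,0,0],[0,0,0,0],[0,0,0,0]]]'|head -1; python3 q.py; python3 -m inch '[[[0,0,0,0],[0,0,0,0],[0,0,0,0],[0,0,0,0],[0,0,0,0]]]'|head -1; python3 q.py
python3 - <<'E'
from tr2 import *
c=read_camera("scene");t=read_camera("top");o,w=wrist();print(o["time"],o["tool_pos"])
for cam,n in((t,"top"),(c,"scene")): print(n,[(l,np.round(atz(cam,q["at"],.006)[:2],3)) for l in ("clip","tray","dome","keys","case_top") for q in place_of(n,l)[:1]])
cv2.imwrite("pics/end.png",np.hstack([cv2.resize(c["img"][150:300,130:330],(800,600))[:, :][0:600:1,0:800][::2,::2],t["img"][90:240,240:440].repeat(2,0).repeat(2,1)]))
E
```

```text
time: 32.65
tool_pos: [0.3788, 0.0232, 0.1839]
tool_rot: [3.141, 0.0, 2.807]
contact_force: [0.6, -0.5, 0.4]
opening: 0.0595
32.65 0.0232 [[214.0, 234.1], [210.7, 232.1], [120.2, 281.1], [122.5, 280.9]]
time: 33.58
33.575 0.0249 [[210.0, 234.6], [213.7, 234.2], [121.5, 278.3], [119.9, 278.8]]
time: 34.5
34.5 0.0297 [[307.8, 246.3], [210.4, 231.8], [121.3, 280.9], [120.5, 278.9]]
time: 35.42
35.425 0.0287 [[210.2, 234.2], [211.6, 233.4], [120.8, 277.4], [119.8, 278.8]]
35.825 [0.37950068 0.02284904 0.18368469]
top [('clip', array([ 0.427, -0.328])), ('tray', array([ 0.424, -0.334])), ('dome', array([ 0.612, -0.368])), ('case_top', array([0.622, 0.37 ]))]
scene [('clip', array([ 0.421, -0.331])), ('tray', array([ 0.431, -0.315])), ('dome', array([ 0.616, -0.352])), ('keys', array([0.455, 0.163])), ('case_top', array([0.593, 0.366]))]
```

View pics/end.png

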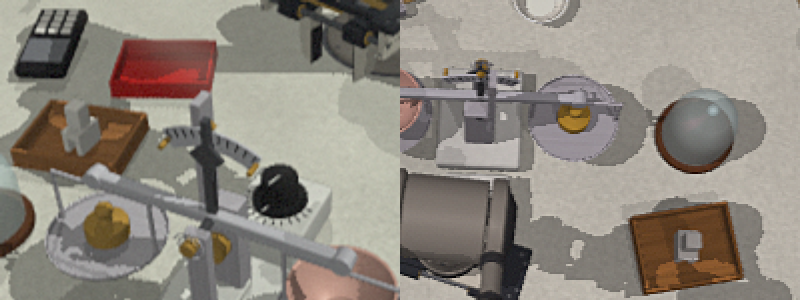

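```bash
python3 -c "from cell import *; print(hand_in(), observe()['time'])"
```

```text
the job is handed in; nothing more can be done
the job is handed in; nothing more can be done
```

The job is handed in at about 36 s: the clip stands released in the wooden tray, and the pointer stands at the centre mark with the dial let go. I stopped the swing with two timed dial steps, settling at about +0.24 rad, and a small nudge that I later took back. I then held it calm from about 23 s to 31 s, released the dial and drew back about 15 cm.

**Pointer after release:** Over the last 3 s the lean changed by only about ±0.003 rad, which is less than 0.5 mm at the tip. The tip and mark positions from the scene and top cameras agree with each other to within their scatter of a few mm.

**Other things:** In the last pictures the weight is on its pan and the part of the bowl in view is on its pan. The dome and upper case stand where they did to within a few mm to 1–2 cm, which is the networks' own scatter. The last measured tool force was under 1 N.

**Checks that disagreed:**
- **Zero of my lean measure:** Taking the locked pointer as exactly 0.14 rad put the zero about 0.03 rad off. The pointer's outline against the scale, and the size of the swing, pointed to 0.026–0.034 rad instead. I used that; the pointer rests at about 0.0275 on the same measure.
- **Top camera:** The top-camera network once averaged about 6 mm to the left while the dial was still held. That did not show in the average after release.
- **Balance of the dial:** It came at about 0.24 rad, just under the stated 0.25 to 0.5.

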